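Lock the cleaner bottle in its stand and take off the safety cap

ROBOT

A 7-joint arm with a two-finger parallel gripper is mounted at the origin on a cart in front of the work surface, level with it; the furniture and walls round the work are solid. World frame = base frame: x ahead of the robot, y to its left, z up, the work surface at z = 0. Lengths are in m, angles in rad, forces in N, time in s.
With the tool pointing down it reaches from about 0.4 to 0.85 m from the base axis. Payload 10.4 kg.
Tool frame: the origin (TCP) lies between the finger pads; the fingertips stand tip_extent ahead of it and the grasp point (between the pads) lies 2 mm behind it (tip_extent is the distance from the TCP to the fingertips, in m); z points along the fingers, y is the direction in which the jaws open and shut (so a half turn about z gives the same grasp; the last joint's range is limited). The gripper opens to 87 mm and grips with 3 to 60 N. Pads are 19 mm wide; open, the fingers measure 117 mm over their backs; the gripper's body (75 mm by 190 mm) begins 51 mm behind the grasp point.
Start: joints at [-1.206, 0.332, -0.065, 1.46, 0.022, 1.35, -0.088], TCP at [0.236, 0.579, 0.24] pointing down, gripper open.
Joint ranges: [-2.6, 2.6], [-0.5, 2.12], [-1.47, 1.34], [0.16, 2.42], [-1.27, 4.41], [0.06, 2.06], [-2.6, 2.6]. Speed limits (rad/s): [2.22, 2.22, 2.79, 2.79, 3.14, 3.14, 3.14].

INTERFACE

Orientations are given as a unit quaternion [x, y, z, w].
In Python, from bench import read_state, camera, camera_params, close_job, tip_extent gives the robot as it stands. The module is installed in compiled form; this text tells all that it offers.
- The arm moves only by the tool send_rows, never from a script. Its argument "steps" is a list of rows, each a list of 7 numbers: the turn, a rotation vector about the tool's x, y, z in degrees, then the shift along the tool's x, y, z in m, then the gripper's target within -1 to 1 (shut at 1, half-way at 0, fully open at -1). In form: [[ax, ay, az, x, y, z, jaw], ...]. A call has exactly 10 rows; each row shifts and turns the pose as measured when the row begins, along the tool's axes as they then stand; what a row does not reach is not made up. A row lasts 1/10 s, in which the tool goes at most 50 mm and 8.59 degrees, less where a joint would pass 70% of its speed; a pose out of reach is approached as far as the arm can. A call with a gripper value outside its range is refused whole. The fingers move at their own pace and stop on an object; "force" is the grip in N (left out, the last holds). Time passes only in rows, so rows that do not move let the fingers close, or fill a call up. It gives the time, the measured TCP pose, the force and the opening at its end, in the units of the state.
- read_state(): the state, without advancing time (a new reading comes with each control period).
- camera(name): name is "side" or "top" or "wrist"; returns (picture, depth): 384x512x3 uint8, blue, green, red; 384x512 float32, m along the optical axis (not along the pixel's ray), 0 where there is no reading.
- camera_params(name): a dict with "camera_matrix" (3x3 intrinsics, pixels), "world_from_camera" (4x4, takes a point from camera to world coordinates). Camera axes: x right, y down, z forward; pixel columns grow to the right and rows downward; lengths in m; the calibration is good to about 2 mm. The wrist camera is an equidistant fisheye: a pixel r from the principal point sees the ray r / f radians off the axis. A picture is of the moment at which its call begins: read the wrist's pose just before it. camera_params takes no time and is no camera call; for the wrist camera it gives the pose at the moment of the call.
- close_job(): hands the job in, once; it reports no verdict.
The state is a dict: "time": time; "joint_positions": joint angles; "joint_vel": joint speeds; "joint_torque": joint torques, N m; "ee_pos": TCP position; "eef_rot": TCP orientation; "ft_force": force on the tool from outside, world axes, zero at the start; "torque": the same for the moment, N m; "width": finger opening in m.
Only numpy, scipy, OpenCV 4.12 (cv2) and the standard library are available. Lean on these libraries where they do the work, as an engineer would, in place of code of your own. Each camera call takes 0.05 s, during which the arm holds its last target.

TASK

Close the bottle stand up first: push the lock slide (black knob) fully home so its fork holds the loaded bottle. Then grip the red push-and-turn safety cap, press it down, twist it anticlockwise while it is down until it is free, and lift it straight up. Finish while holding the cap still and level in the gripper, about 6 to 10 cm above where it sat and over the neck; leave the slide home, the bottle seated upright in its stand and the other things where they are.

Things in the scene. Friction and masses are not known exactly. Their poses are not given: they have to be found in the camera images.
- stand: fixed bottle stand on the worktop: 92x184x8 mm metal base with a round black well (wall top 48 mm above the worktop) and, beside it on the stand's +y side, a metal guide block. Origin: underside of the base on the well's axis; z up. The well's floor is 8 mm above the worktop
- lock_slide (a joint): forked steel lock slide on top of the guide block (plate 80 to 86 mm above the worktop). It slides along the stand's -y, towards the bottle, and stays where it is left (friction 2.5 N). 0 m: fully back (open); 0.044 m: fully home, its fork round the bottle's square collar and just above its shoulder, so that the bottle can neither turn (more than about 8 degrees) nor lift. It starts nearly open
- lock_knob (a point): point on the upright axis of the slide's round black knob and 22 mm above the plate. The knob stands from 86 to 128 mm above the worktop, 18 mm in diameter, 23 mm at its top 8 mm; this point is at 108 mm. It lies 122 mm from the well's axis when the slide is open and 78 mm when it is home (along the stand's +y)
- bottle: white round cleaner bottle with a blue band, 64 mm diameter, loose in the stand's well with 1.5 mm clearance. Origin: centre of its underside; z up. Shoulder at 70 mm, 36 mm square collar from 69 to 81 mm, above it the neck with the cap. The neck ends at 120 mm with a sprung pad that pushes the cap up
- cap: red ribbed push-and-turn cap, hollow, 50 mm diameter, 33 mm high, 40 g, white pointer line on top. Origin: centre of its lower rim; z up. Locked, its origin is 93.5 mm above the bottle's (cap top 135 mm above the worktop), its x along the bottle's x. To free it: hold it 5 to 10 mm down, turn it anticlockwise seen from above by 55 to 130 degrees (80 is good), then lift it off
- spring_pad (a joint): sprung grey pad on the neck's end inside the cap, hidden by it; reads how far (m) the cap is pushed down: about 0 when locked, 0.010 at the stop. It resists with about 4 N at 0, 8 N at 0.005, 11 N at 0.010. With less than 5 mm of push the cap turns no more than a few degrees
- cup_left: bystander: white espresso cup with yellow and red bands, left of the work, 60x84x49 mm, origin at the centre of its underside; leave it where it is
- cup_right: bystander: white espresso cup with yellow and red bands, right of the work, 60x83x49 mm, origin at the centre of its underside; leave it where it is
- tamper: bystander: coffee tamper with a brown handle, 58x58x97 mm, origin at the centre of its underside; leave it where it is
- shot_glass: bystander: empty clear shot glass, 49x49x62 mm, origin at the centre of its underside; leave it where it is

How it is judged:
By the outcome, as a careful person would: the job done as asked, in the order asked, and still so for the second after the job is handed in, while the arm keeps its last pose, push and grip.
It also fails if it takes over 45 s, if anything falls off the work surface, if the arm or the gripper's body presses on something with over 40 N, if the wrist force passes 120 N, or if a joint passes its speed limit or range.

## Working session

There is one attempt and no reset: what is moved stays moved. The work goes in short steps, Python scripts to look and compute and a tool call to move; the robot and the scene stay as the last step left them, time stands still between calls to the robot, and variables do not carry over. Pictures are saved under pics/ and viewed, and the job is handed in when it is done.

Besides the shell and the picture viewer there is one more tool, called after "Emit:" as a command line: name --pt "numbers of a row" for each row, then --argument value for the rest. send_rows: Moves the arm, as the interface text tells. Its arguments: {"type":"object","properties":{"steps":{"type":"array"},"force":{"type":"number"}},"required":["steps"]}

```bash
mkdir -p pics; ls; python3 - <<'E'
from bench import *
import cv2,numpy as np
print(read_state()); print(tip_extent if not callable(tip_extent) else tip_extent())
for n in ["side","top","wrist"]:
    p=camera_params(n); print(n,np.round(p["camera_matrix"],1).tolist(),np.round(p["world_from_camera"],4).tolist())
    im,d=camera(n); cv2.imwrite(f"pics/{n}0.png",im); np.save(f"{n}0.npy",d); np.savez(f"{n}0.npz",K=p["camera_matrix"],T=p["world_from_camera"])
E
```

```text
pics
{'time': 0.0, 'joint_positions': array([-1.20559669,  0.33287438, -0.06473248,  1.46096765,  0.02161406,
        1.34988131, -0.08847877]), 'joint_vel': array([ 0.00086244,  0.00048073, -0.00154381, -0.0007068 ,  0.00010284,
        0.00185811,  0.00139665]), 'joint_torque': array([-2.68146387e-04, -6.23242164e+01,  2.46457115e-02, -3.89919555e+01,
       -6.13268302e-02,  3.92669009e-02,  1.19768747e-04]), 'ee_pos': array([0.23619635, 0.57825076, 0.23873986]), 'eef_rot': array([ 1.92649473e-01,  9.81267378e-01, -7.09637613e-04, -1.03700922e-04]), 'ft_force': array([-0.10381566, -0.60181646,  0.15609992]), 'torque': array([-0.00647108,  0.0429112 , -0.00379213]), 'width': 0.0869457671619137}
0.017
side [[348.4, 0.0, 256.2], [0.0, 348.4, 192.2], [0.0, 0.0, 1.0]] [[0.9567, -0.1418, 0.2543, 0.2797], [-0.2903, -0.3962, 0.8711, -1.0293], [-0.0227, -0.9072, -0.4201, 0.5881], [0.0, 0.0, 0.0, 1.0]]
top [[375.9, 0.0, 258.8], [0.0, 375.9, 193.7], [0.0, 0.0, 1.0]] [[0.0281, -0.986, 0.1645, 0.383], [-0.999, -0.0335, -0.0297, 0.0026], [0.0348, -0.1635, -0.9859, 1.1925], [0.0, 0.0, 0.0, 1.0]]
wrist [[297.3, 0.0, 258.5], [0.0, 297.3, 185.9], [0.0, 0.0, 1.0]] [[0.3801, 0.8949, 0.2338, 0.1715], [0.9249, -0.3676, -0.097, 0.6043], [-0.0009, 0.2532, -0.9674, 0.3834], [0.0, 0.0, 0.0, 1.0]]
```

View pics/side0.png

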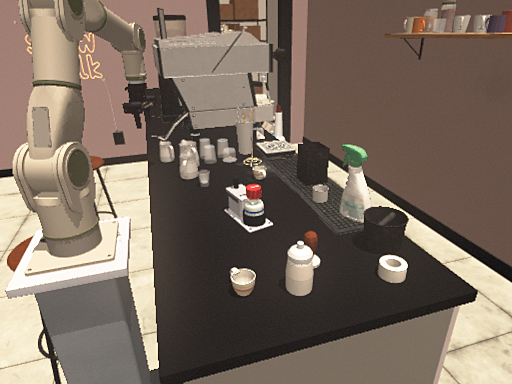

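View pics/top0.png

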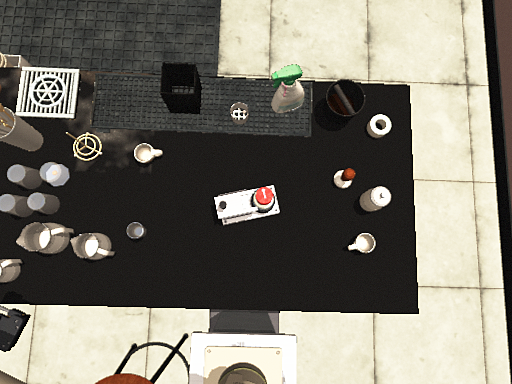

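View pics/wrist0.png

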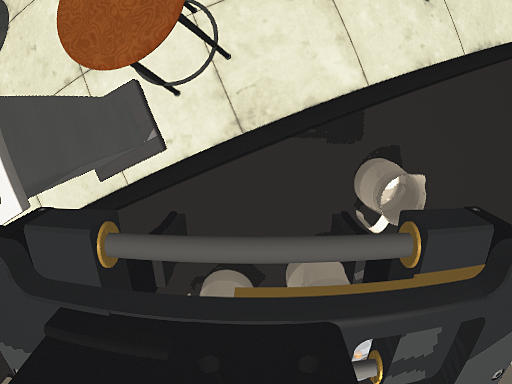

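The top view shows the stand with the red cap at about (264,196), the knob at about (222,205) and the base spanning (215..280, 186..223). The side view shows the same from the other side, and nothing else stands near the work. I'll measure next.

```bash
cat > h.py <<'E'
import cv2,numpy as np
def ray(n,uv):
    z=np.load(f"{n}0.npz"); K,T=z["K"],z["T"]
    d=np.linalg.inv(K)@np.array([uv[0],uv[1],1.]); return T[:3,3],T[:3,:3]@d
def onplane(n,uv,h):
    o,d=ray(n,uv); return o+d*(h-o[2])/d[2]
def pts(n,mask):
    z=np.load(f"{n}0.npz"); K,T=z["K"],z["T"]; D=np.load(f"{n}0.npy")
    v,u=np.nonzero(mask&(D>0)); dd=D[v,u]
    P=np.linalg.inv(K)@np.stack([u*dd,v*dd,dd]); return (T[:3,:3]@P+T[:3,3:]).T,u,v
E
python3 - <<'E'
from h import *
for n in ["top","side"]:
    im=cv2.imread(f"pics/{n}0.png"); hsv=cv2.cvtColor(im,cv2.COLOR_BGR2HSV)
    H,S,V=cv2.split(hsv)
    red=((H<8)|(H>172))&(S>150)&(V>90)
    m=np.zeros_like(red)
    if n=="top": m[180:215,245:285]=1
    else: m[180:205,240:268]=1
    P,u,v=pts(n,red&m); print(n,len(P),"uv",u.min(),u.max(),v.min(),v.max(),"P",P.min(0).round(3),P.max(0).round(3),P.mean(0).round(4))
    top=P[:,2]>P[:,2].max()-.006; q=P[top]; print(" top pts",top.sum(),q.min(0).round(3),q.max(0).round(3),((q.min(0)+q.max(0))/2).round(4))
    # stand pts
    z=np.ones(red.shape,bool); 
    box=np.zeros_like(z)
    if n=="top": box[180:228,208:286]=1
    else: box[170:240,215:285]=1
    P,u,v=pts(n,box)
    for lo,hi in [(.004,.014),(.074,.095),(.1,.1285)]:
        k=(P[:,2]>lo)&(P[:,2]<hi); q=P[k]; print(" z",lo,hi,k.sum(),q.min(0).round(3) if k.any() else"",q.max(0).round(3) if k.any() else "")
        if lo==.004 and n=="top":
            r=cv2.minAreaRect((q[:,:2]*1000).astype(np.float32)); print(r)
    x0,y0,w,h=(205,176,84,56) if n=="top" else (210,170,80,70)
    c=im[y0:y0+h,x0:x0+w]; cv2.imwrite(f"pics/{n}0_crop.png",cv2.resize(c,None,fx=8.5 if n!="top" else 9,fy=8.5 if n!="top" else 9,interpolation=cv2.INTER_CUBIC))
E
```

```text
top 187 uv 256 273 186 204 P [ 0.533 -0.076  0.006] [ 0.607 -0.021  0.138] [ 0.5553 -0.0437  0.1312]
 top pts 129 [ 0.533 -0.067  0.132] [ 0.58  -0.021  0.138] [ 0.5566 -0.0442  0.1349]
 z 0.004 0.014 368 [ 0.474 -0.102  0.004] [0.622 0.125 0.013]
((543.3112182617188, 13.378433227539062), (142.2336883544922, 228.8130340576172), 3.8652195930480957)
 z 0.074 0.095 895 [ 0.489 -0.071  0.074] [0.582 0.102 0.092]
 z 0.1 0.1285 62 [ 0.519 -0.063  0.101] [0.568 0.084 0.128]
side 194 uv 246 261 184 198 P [ 0.532 -0.072 -0.006] [0.676 0.284 0.135] [ 0.5599 -0.0349  0.1136]
 top pts 71 [ 0.533 -0.071  0.129] [ 0.581 -0.024  0.135] [ 0.5569 -0.0475  0.1318]
 z 0.004 0.014 319 [ 0.482 -0.103  0.004] [0.82  0.383 0.014]
 z 0.074 0.095 378 [ 0.49  -0.075  0.074] [0.584 0.103 0.094]
 z 0.1 0.1285 173 [ 0.518 -0.072  0.101] [0.581 0.083 0.128]
```

View pics/top0_crop.png

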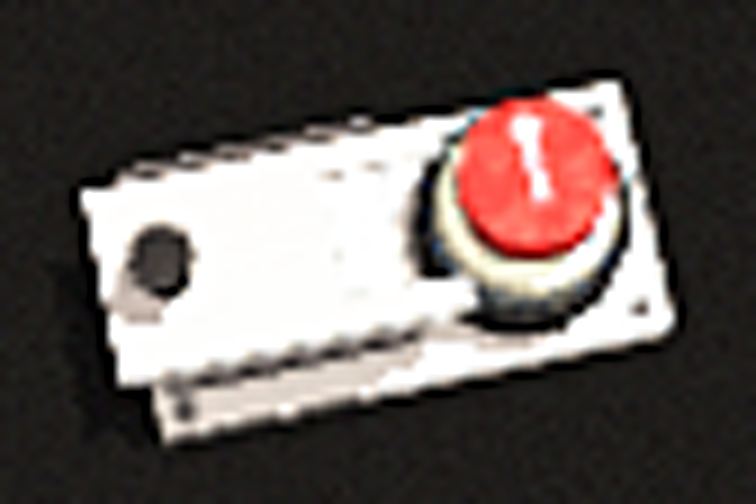

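View pics/side0_crop.png

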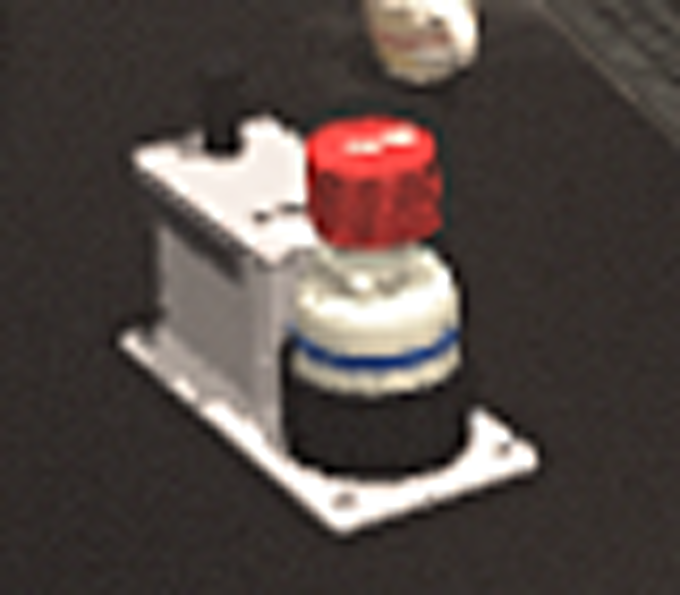

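The crops show the cap top ellipse at about (264.5,195.5), with the pointer line from (263.5,190) to (265,197), and the knob top at about (223,205) in the top view. Cross-checking these against the given sizes.

```bash
python3 - <<'E'
from h import *
from scipy.spatial.transform import Rotation as R
cap=onplane("top",(205+537/9-.5,176+176/9-.5),.135); 
im=cv2.imread("pics/top0.png"); g=im.max(2)
m=np.zeros(g.shape,bool); m[198:212,217:228]=1
v,u=np.nonzero(m&(g<110)); print("knob px",u.mean(),v.mean(),len(u),u.min(),u.max(),v.min(),v.max())
P,uu,vv=pts("top",m); k=(P[:,2]>.12)&(P[:,2]<.135); print("knob top pts",k.sum(),P[k].mean(0).round(4),P[k].min(0).round(3),P[k].max(0).round(3))
kn=onplane("top",(u.mean(),v.mean()),.127)
print("cap ray",cap.round(4),"knob ray",kn.round(4))
cap=np.array([.5567,-.046])
for kk in (kn[:2],P[k].mean(0)[:2]):
    d=kk-cap; print("dist",np.linalg.norm(d),"angle of stand +y",np.degrees(np.arctan2(d[1],d[0])))
# side knob
ims=cv2.imread("pics/side0.png")
m=np.zeros(g.shape,bool); m[176:192,228:244]=1
P,uu,vv=pts("side",m); k=(P[:,2]>.095)&(P[:,2]<.132); print("side knob",k.sum(),((P[k].min(0)+P[k].max(0))/2).round(4),P[k].mean(0).round(4),P[k].min(0).round(3),P[k].max(0).round(3))
# plate corners & base corners
for uv,h,nm in [((85,190),.086,"plate far"),((120,382),.086,"plate near"),((165,440),.008,"base nl"),((672,325),.008,"base nr"),((620,85),.008,"base fr")]:
    print(nm,onplane("top",(205+uv[0]/9-.5,176+uv[1]/9-.5),h).round(4))
for uv in [(515,118),(545,198)]: print("ptr",onplane("top",(205+uv[0]/9-.5,176+uv[1]/9-.5),.135).round(4))
from bench import read_state
s=read_state(); print(R.from_quat(s["eef_rot"]).as_matrix().round(3))
E
```

```text
knob px 222.45238095238096 204.5952380952381 42 219 225 201 208
knob top pts 47 [0.5279 0.0744 0.1267] [0.519 0.063 0.122] [0.539 0.084 0.132]
cap ray [ 0.5561 -0.0447  0.135 ] knob ray [0.5259 0.0732 0.127 ]
dist 0.12314802082642153 angle of stand +y 104.49628413601322
dist 0.12377696809153477 angle of stand +y 103.4556060013197
side knob 53 [0.5272 0.0715 0.1118] [0.5269 0.0678 0.1145] [0.518 0.06  0.096] [0.537 0.083 0.127]
plate far [0.5544 0.1022 0.086 ]
plate near [0.4913 0.0878 0.086 ]
base nl [0.4792 0.0772 0.008 ]
base nr [ 0.5253 -0.0995  0.008 ]
base fr [ 0.6108 -0.0792  0.008 ]
ptr [ 0.5746 -0.0372  0.135 ]
ptr [ 0.5492 -0.0474  0.135 ]
[[-0.926  0.378 -0.   ]
 [ 0.378  0.926 -0.001]
 [-0.    -0.001 -1.   ]]
```

Everything agrees: stand yaw is about 14° (base edge 14.6°/13.4°, cap–knob line 13.5–14.5°). The cap is at about (0.556,-0.0455), the knob at (0.527,0.073), and their distance is 0.122–0.123, i.e. open. I'll check that the transit is clear, then move.

```bash
python3 - <<'E'
from h import *
P,u,v=pts("top",np.ones((384,512),bool))
k=(P[:,0]>.1)&(P[:,0]<.75)&(P[:,1]>-.3)&(P[:,1]<.7)&(P[:,2]<.6)
Q=P[k]
for y in np.arange(-.3,.7,.1):
    s=(Q[:,1]>=y)&(Q[:,1]<y+.1); print(round(y,1), np.percentile(Q[s,2],99.8).round(3), Q[s][Q[s,2].argmax()].round(3))
E
cat > plan.py <<'E'
import sys,numpy as np
from bench import read_state
from scipy.spatial.transform import Rotation as R
def show(target=None):
    s=read_state(); M=R.from_quat(s["eef_rot"]).as_matrix()
    print("t",round(s["time"],2),"tcp",s["ee_pos"].round(4),"F",s["ft_force"].round(1),"T",s["torque"].round(2),"w",round(s["width"],4),"yaw_y",round(np.degrees(np.arctan2(M[1,1],M[0,1])),1),"tilt",round(np.degrees(np.arccos(-M[2,2])),2),"j7",s["joint_positions"][6].round(2))
    if target is not None: print("tool shift",(M.T@(np.array(target)-s["ee_pos"])).round(4))
if __name__=="__main__":
    show([float(a) for a in sys.argv[1:4]] if len(sys.argv)>3 else None)
E
```

```text
-0.3 0.094 [ 0.647 -0.297  0.097]
-0.2 0.012 [ 0.102 -0.1    0.016]
-0.1 0.137 [ 0.561 -0.041  0.139]
0.0 0.128 [0.521 0.066 0.132]
0.1 0.012 [0.547 0.102 0.087]
0.2 0.045 [0.694 0.288 0.052]
0.3 0.063 [0.386 0.4   0.081]
0.4 0.335 [0.216 0.495 0.337]
0.5 0.336 [0.199 0.513 0.338]
0.6 0.203 [0.726 0.66  0.227]
```

Emit:
send_rows --pt "0 0 0 -0.036 -0.028 -0.003 -1" --pt "0 0 0 -0.036 -0.028 -0.003 -1" --pt "0 0 0 -0.036 -0.028 -0.003 -1" --pt "0 0 0 -0.036 -0.028 -0.003 -1" --pt "0 0 0 -0.036 -0.028 0 -1" --pt "0 0 0 -0.036 -0.028 0 -1" --pt "0 0 0 -0.036 -0.028 0 -1" --pt "0 0 0 -0.036 -0.028 0 -1" --pt "0 0 0 -0.036 -0.028 0 -1" --pt "0 0 0 -0.036 -0.028 0 -1"

```text
time: 1.15
ee_pos: [0.4669, 0.1733, 0.2481]
eef_rot: [0.187, 0.982, -0.001, -0.002]
ft_force: [1.0, 0.7, -0.2]
width: 0.0868
```

Emit:
send_rows --pt "0 0 7.7 -0.013 -0.01 0 -1" --pt "0 0 7.7 -0.0145 -0.008 0 -1" --pt "0 0 7.7 -0.0155 -0.006 0 -1" --pt "0 0 7.7 -0.016 -0.004 0 -1" --pt "0 0 7.7 -0.0165 -0.002 0 -1" --pt "0 0 7.7 -0.0165 0 0 -1" --pt "0 0 7.7 -0.0165 0.002 0 -1" --pt "0 0 0 0 0 0.01 -1" --pt "0 0 0 0 0 0 -1" --pt "0 0 0 0 0 0 -1"

```text
time: 2.15
ee_pos: [0.5274, 0.061, 0.2355]
eef_rot: [0.627, 0.779, -0.004, -0.002]
ft_force: [0.4, 1.0, 0.4]
width: 0.0871
```

```bash
python3 - <<'E'
from plan import *
from bench import *
import cv2
show([.527,.073,.110])
p=camera_params("wrist"); im,d=camera("wrist"); cv2.imwrite("pics/wrist1.png",im); np.save("wrist1.npy",d); np.savez("wrist1.npz",K=p["camera_matrix"],T=p["world_from_camera"])
E
```

```text
t 2.15 tcp [0.5274 0.061  0.2355] F [0.4 1.  0.4] T [-0.06  0.01  0.03] w 0.0871 yaw_y 12.3 tilt 0.47 j7 0.06
tool shift [0.0121 0.0032 0.1255]
```

View pics/wrist1.png

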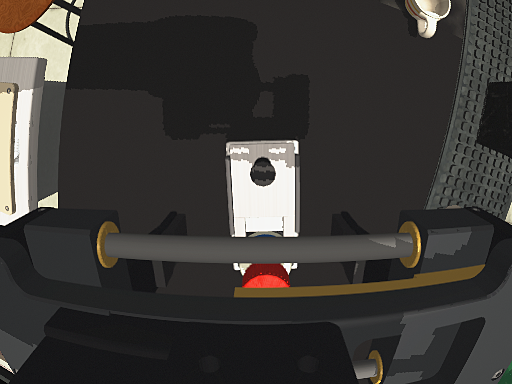

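The wrist view shows the knob at (263,171) on the plate, whose edges run nearly straight up the image. I'll cast its ray as a check.

```bash
cat >> h.py <<'E'
def wray(n,uv,h):
    z=np.load(f"{n}.npz"); K,T=z["K"],z["T"]
    a=np.array([(uv[0]-K[0,2])/K[0,0],(uv[1]-K[1,2])/K[1,1]]); r=np.linalg.norm(a)
    d=np.r_[a/r*np.sin(r),np.cos(r)]; d=T[:3,:3]@d; o=T[:3,3]; return o+d*(h-o[2])/d[2]
E
python3 - <<'E'
from h import *
im=cv2.imread("pics/wrist1.png"); c=im[135:240,220:305]; cv2.imwrite("pics/w1c.png",cv2.resize(c,None,fx=5.5,fy=5.5,interpolation=cv2.INTER_CUBIC))
g=im.max(2); m=np.zeros(g.shape,np.uint8); m[155:188,248:278]=g[155:188,248:278]<70
v,u=np.nonzero(m); print(u.min(),u.max(),v.min(),v.max())
for vv in (163,166,171): print(vv,wray("wrist1",((u.min()+u.max())/2,vv),.128).round(4))
for uv in [(228,142),(298,141),(231,230),(299,232)]: print("plate",wray("wrist1",uv,.086).round(4))
print("knob bottom edge top disc")
E
```

```text
250 275 157 185
163 [0.524 0.084 0.128]
166 [0.5246 0.0814 0.128 ]
171 [0.5255 0.0771 0.128 ]
plate [0.4878 0.0902 0.086 ]
plate [0.5557 0.106  0.086 ]
plate [ 0.5084 -0.0018  0.086 ]
plate [0.5807 0.0114 0.086 ]
knob bottom edge top disc
```

View pics/w1c.png

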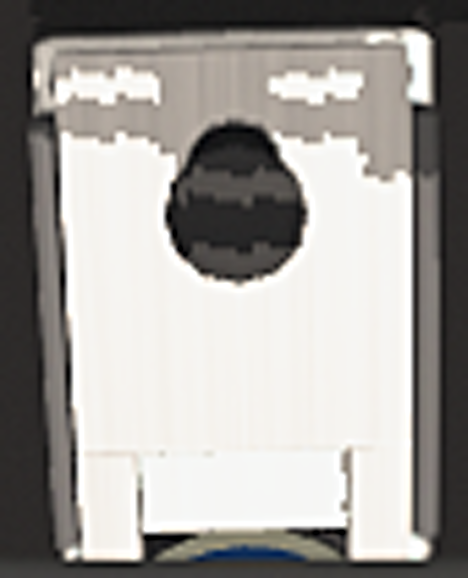

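Top disc at about (263,173.5) gives (0.526,0.075), agreeing within 2 mm with the top view's (0.527,0.073). I'll descend with the jaws across the slide.

Emit:
send_rows --pt "0 0 -0.8 0.0065 0.001 0 -1" --pt "0 0 -0.8 0.0065 0.001 0 -1" --pt "0 0 0 0 0 0.02 -1" --pt "0 0 0 0 0 0.025 -1" --pt "0 0 0 0 0 0.025 -1" --pt "0 0 0 0 0 0.025 -1" --pt "0 0 0 0 0 0.015 -1" --pt "0 0 0 0 0 0.01 -1" --pt "0 0 0 0 0 0 -1" --pt "0 0 0 0 0 0 -1"

```text
time: 3.2
ee_pos: [0.5252, 0.0857, 0.1135]
eef_rot: [0.606, 0.796, -0.001, -0.002]
ft_force: [0.6, 1.1, 1.0]
width: 0.0871
```

```bash
python3 plan.py .5265 .074 .110
```

```text
t 3.2 tcp [0.5252 0.0857 0.1135] F [0.6 1.1 1. ] T [ 0.01  0.   -0.  ] w 0.0871 yaw_y 15.4 tilt 0.2 j7 0.12
tool shift [-0.0116 -0.0019  0.0035]
```

Emit:
send_rows --force 20 --pt "0 0 0.5 -0.006 -0.001 0.002 -1" --pt "0 0 0.5 -0.005 -0.001 0.001 -1" --pt "0 0 0 0 0 0 -1" --pt "0 0 0 0 0 0 -1" --pt "0 0 0 0 0 0 1" --pt "0 0 0 0 0 0 1" --pt "0 0 0 0 0 0 1" --pt "0 0 0 0 0 0 1" --pt "0 0 0 0 0 0 1" --pt "0 0 0 0 0 0 1"

```text
time: 4.2
ee_pos: [0.528, 0.0741, 0.1133]
eef_rot: [0.613, 0.79, 0.001, -0.0]
ft_force: [0.4, 0.7, 0.1]
width: 0.0468
```

```bash
python3 plan.py .5265 .074 .110; python3 plan.py .5372 .0301 .112
```

```text
t 4.2 tcp [0.528  0.0741 0.1133] F [0.4 0.7 0.1] T [-0.03  0.04  0.04] w 0.0468 yaw_y 14.4 tilt 0.15 j7 0.12
tool shift [ 0.0003 -0.0015  0.0033]
t 4.2 tcp [0.528  0.0741 0.1133] F [0.4 0.7 0.1] T [-0.03  0.04  0.04] w 0.0468 yaw_y 14.4 tilt 0.15 j7 0.12
tool shift [-0.0449 -0.002   0.0012]
```

Emit:
send_rows --pt "0 0 0 0 -0.001 0.003 1" --pt "0 0 0 0 0 0 1" --pt "0 0 0 0 0 0 1" --pt "0 0 0 0 0 0 1" --pt "0 0 0 0 0 0 1" --pt "0 0 0 0 0 0 1" --pt "0 0 0 0 0 0 1" --pt "0 0 0 0 0 0 1" --pt "0 0 0 0 0 0 1" --pt "0 0 0 0 0 0 1"

```text
time: 5.2
ee_pos: [0.5274, 0.074, 0.1099]
eef_rot: [0.613, 0.79, 0.002, -0.0]
ft_force: [1.4, -0.4, -1.0]
width: 0.0196
```

```bash
python3 plan.py .5372 .0301 .112
```

```text
t 5.2 tcp [0.5274 0.074  0.1099] F [ 1.4 -0.4 -1. ] T [-0.01 -0.28 -0.04] w 0.0196 yaw_y 14.4 tilt 0.18 j7 0.12
tool shift [-0.045  -0.0014 -0.0022]
```

Gripped, width 19.6 mm (18 mm shaft). Now I'll slide it home.

Emit:
send_rows --pt "0 0 0 -0.005 0 0 1" --pt "0 0 0 -0.006 0 0 1" --pt "0 0 0 -0.006 0 0 1" --pt "0 0 0 -0.006 0 0 1" --pt "0 0 0 -0.006 0 0 1" --pt "0 0 0 -0.006 0 0 1" --pt "0 0 0 -0.005 0 0 1" --pt "0 0 0 -0.004 0 0 1" --pt "0 0 0 -0.003 0 0 1" --pt "0 0 0 -0.002 0 0 1"

```text
time: 6.2
ee_pos: [0.5381, 0.0315, 0.1097]
eef_rot: [0.611, 0.792, 0.004, -0.006]
ft_force: [-3.8, 8.0, 2.9]
width: 0.0199
```

```bash
python3 plan.py .5372 .0301 .110
```

```text
t 6.2 tcp [0.5381 0.0315 0.1097] F [-3.8  8.   2.9] T [ 1.54  0.78 -0.05] w 0.0199 yaw_y 14.7 tilt 0.81 j7 0.24
tool shift [-0.0011 -0.0012 -0.0003]
```

Emit:
send_rows --pt "0 0 0 -0.003 0 0 1" --pt "0 0 0 -0.003 0 0 1" --pt "0 0 0 -0.004 0 0 1" --pt "0 0 0 -0.004 0 0 1" --pt "0 0 0 -0.004 0 0 1" --pt "0 0 0 -0.004 0 0 1" --pt "0 0 0 -0.004 0 0 1" --pt "0 0 0 0 0 0 1" --pt "0 0 0 0 0 0 1" --pt "0 0 0 0 0 0 1"

```text
time: 7.2
ee_pos: [0.5378, 0.032, 0.1098]
eef_rot: [0.601, 0.799, 0.011, -0.022]
ft_force: [-1.0, 5.1, 0.8]
width: 0.02
```

```bash
python3 plan.py .5372 .0301 .110; python3 - <<'E'
from bench import *
import cv2,numpy as np
for n in ["top","side"]:
    im,d=camera(n); cv2.imwrite(f"pics/{n}2.png",im); np.save(f"{n}2.npy",d)
    x0,y0,w,h=(205,176,84,56) if n=="top" else (210,160,80,70)
    cv2.imwrite(f"pics/{n}2_crop.png",cv2.resize(im[y0:y0+h,x0:x0+w],None,fx=7,fy=7,interpolation=cv2.INTER_CUBIC))
E
```

```text
t 7.2 tcp [0.5378 0.032  0.1098] F [-1.   5.1  0.8] T [ 0.72  0.11 -0.14] w 0.02 yaw_y 16.1 tilt 2.85 j7 0.3
tool shift [-0.0017 -0.0011 -0.0002]
```

View pics/side2_crop.png

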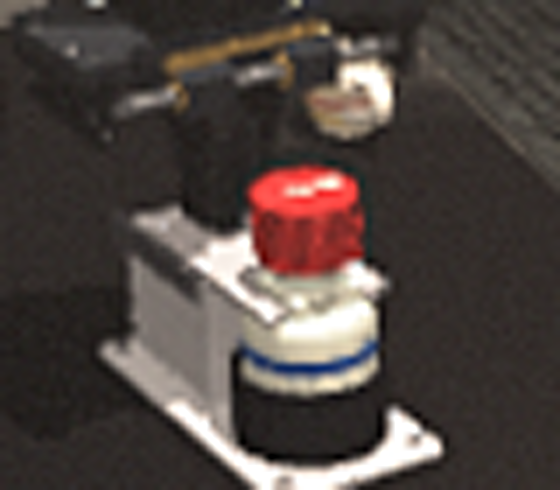

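The side view shows the fork home round the collar under the cap (about (300,300) in the crop). Pushing harder only tilted the tool, so the slide is on its stop. I'll release, and work out the levelling turn.

```bash
cat >> plan.py <<'E'
def level(yaw):
    s=read_state(); M=R.from_quat(s["eef_rot"]); a=np.radians(yaw)
    y=np.array([np.cos(a),np.sin(a),0]); z=np.array([0,0,-1.]); x=np.cross(y,z)
    D=R.from_matrix(np.stack([x,y,z],1)); print("turn deg",(M.inv()*D).as_rotvec(degrees=True).round(2))
E
python3 -c "
from plan import *
level(14)"
```

```text
turn deg [-0.56 -2.79  2.07]
```

Emit:
send_rows --pt "0 0 0 0 0 0 -1" --pt "0 0 0 0 0 0 -1" --pt "0 0 0 0 0 0 -1" --pt "0 0 0 0 0 0 -1" --pt "0 0 0 0 0 0 -1" --pt "0 0 0 0 0 0 -1" --pt "0 0 0 0 0 -0.015 -1" --pt "0 0 0 0 0 -0.02 -1" --pt "0 0 0 0 0 -0.025 -1" --pt "0 0 0 0 0 -0.02 -1"

```text
time: 8.3
ee_pos: [0.5378, 0.025, 0.189]
eef_rot: [0.602, 0.798, 0.007, -0.023]
ft_force: [-0.1, 0.3, -0.0]
width: 0.0853
```

```bash
python3 -c "
from plan import *
show([.556,-.0455,.20]);level(14)"
```

```text
t 8.3 tcp [0.5378 0.025  0.189 ] F [-0.1  0.3 -0. ] T [-0.08 -0.   -0.02] w 0.0853 yaw_y 15.9 tilt 2.76 j7 0.26
tool shift [-0.0722 -0.002  -0.0143]
turn deg [-0.96 -2.59  1.91]
```

Emit:
send_rows --pt "-0.9 -2.5 1.9 0 0 -0.004 -1" --pt "0 0 0 -0.015 0 -0.005 -1" --pt "0 0 0 -0.02 0 0 -1" --pt "0 0 0 -0.02 0 0 -1" --pt "0 0 0 -0.012 0 0 -1" --pt "0 0 0 -0.004 0 0 -1" --pt "0 0 0 0 0 0 -1" --pt "0 0 0 0 0 0 -1" --pt "0 0 0 0 0 0 -1" --pt "0 0 0 0 0 0 -1"

```text
time: 9.3
ee_pos: [0.5569, -0.0466, 0.2013]
eef_rot: [0.615, 0.789, 0.002, 0.0]
ft_force: [-0.3, 1.2, 0.7]
width: 0.0869
```

```bash
python3 - <<'E'
from plan import *
from bench import *
from h import *
show([.556,-.0455,.122]);level(14)
for n in ["side","top"]:
    im,d=camera(n); cv2.imwrite(f"pics/{n}3.png",im); np.save(f"{n}0.npy",d)
    hsv=cv2.cvtColor(im,cv2.COLOR_BGR2HSV);H,S,V=cv2.split(hsv)
    red=((H<8)|(H>172))&(S>150)&(V>60); m=np.zeros_like(red)
    if n=="side": m[180:205,240:268]=1
    else: m[180:215,245:285]=1
    P,u,v=pts(n,red&m); k=(P[:,2]>.09)&(P[:,2]<.145); P=P[k]; print(n,len(P), "cap",((P.min(0)+P.max(0))/2).round(4) if len(P) else "",P.min(0),P.max(0))
im=cv2.imread("pics/side3.png"); cv2.imwrite("pics/side3_crop.png",cv2.resize(im[150:235,205:300],None,fx=7,fy=7,interpolation=cv2.INTER_CUBIC))
im=cv2.imread("pics/top3.png"); cv2.imwrite("pics/top3_crop.png",cv2.resize(im[150:235,195:300],None,fx=7,fy=7,interpolation=cv2.INTER_CUBIC))
E
```

```text
t 9.3 tcp [ 0.5569 -0.0466  0.2013] F [-0.3  1.2  0.7] T [-0.06  0.07 -0.04] w 0.0869 yaw_y 14.1 tilt 0.22 j7 0.34
tool shift [ 0.0011 -0.0009  0.0793]
turn deg [ 0.19 -0.12  0.13]
side 187 cap [ 0.5561 -0.0478  0.1179] [ 0.53169315 -0.07170716  0.10124575] [ 0.58051494 -0.02394351  0.13447147]Traceback (most recent call last):
  File "<stdin>", line 11, in <module>
    return umr_minimum(a, axis, None, out, keepdims, initial, where)
ValueError: zero-size array to reduction operation minimum which has no identity
```

```bash
python3 - <<'E'
import cv2
im=cv2.imread("pics/side3.png"); cv2.imwrite("pics/side3_crop.png",cv2.resize(im[150:235,205:300],None,fx=7,fy=7,interpolation=cv2.INTER_CUBIC))
E
```

```text
(no output)
```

View pics/side3_crop.png

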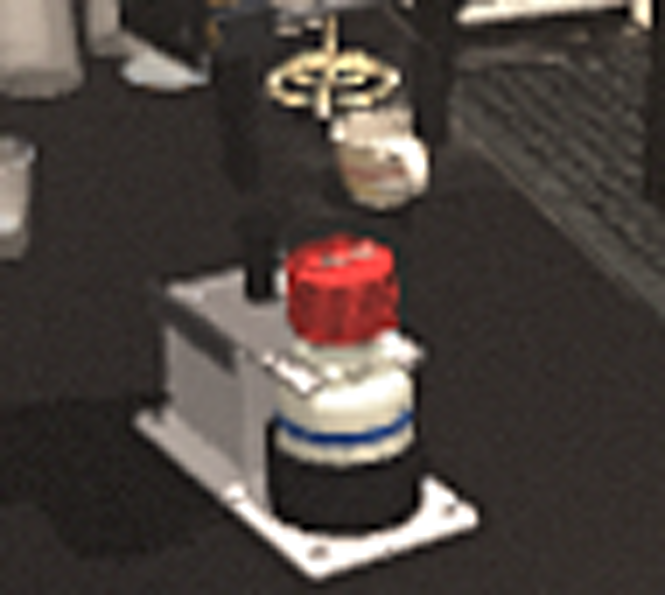

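The side view shows the slide still home and the fork under the cap, with the fingers clear above. I'll descend and grip.

Emit:
send_rows --force 45 --pt "0 0 0 0 0 0.02 -1" --pt "0 0 0 0 0 0.022 -1" --pt "0 0 0 0 0 0.02 -1" --pt "0 0 0 0 0 0.01 -1" --pt "0 0 0 0 0 0.004 -1" --pt "0 0 0 0 0 0.002 -1" --pt "0 0 0 0 0 0 -1" --pt "0 0 0 0 0 0 -1" --pt "0 0 0 0 0 0 -1" --pt "0 0 0 0 0 0 -1"

```text
time: 10.4
ee_pos: [0.5597, -0.0446, 0.1247]
eef_rot: [0.614, 0.79, 0.005, 0.002]
ft_force: [0.3, -0.5, -0.6]
width: 0.0871
```

```bash
python3 -c "
from plan import *
show([.556,-.0465,.122]);level(14)"
```

```text
t 10.4 tcp [ 0.5597 -0.0446  0.1247] F [ 0.3 -0.5 -0.6] T [-0.07 -0.01  0.  ] w 0.0871 yaw_y 14.3 tilt 0.58 j7 0.38
tool shift [-0.001  -0.0041  0.0027]
turn deg [ 0.58 -0.1   0.29]
```

Emit:
send_rows --pt "0.6 0 0.3 -0.001 -0.004 0.003 -1" --pt "0 0 0 0 0 0 -1" --pt "0 0 0 0 0 0 1" --pt "0 0 0 0 0 0 1" --pt "0 0 0 0 0 0 1" --pt "0 0 0 0 0 0 1" --pt "0 0 0 0 0 0 1" --pt "0 0 0 0 0 0 1" --pt "0 0 0 0 0 0 1" --pt "0 0 0 0 0 0 1"

```text
time: 11.4
ee_pos: [0.5564, -0.0466, 0.122]
eef_rot: [0.616, 0.788, 0.001, -0.001]
ft_force: [1.4, 0.4, -0.2]
width: 0.0491
```

```bash
python3 -c "
from plan import *
show([.556,-.0465,.122]);level(14)"
```

```text
t 11.4 tcp [ 0.5564 -0.0466  0.122 ] F [ 1.4  0.4 -0.2] T [-0.1  -0.13  0.06] w 0.0491 yaw_y 14.0 tilt 0.09 j7 0.37
tool shift [ 0.0002 -0.0004 -0.    ]
turn deg [ 0.01 -0.09 -0.03]
```

Gripped at 49 mm. Now I'll press down.

Emit:
send_rows --pt "0 0 0 0 0 0.002 1" --pt "0 0 0 0 0 0.002 1" --pt "0 0 0 0 0 0.003 1" --pt "0 0 0 0 0 0.003 1" --pt "0 0 0 0 0 0.003 1" --pt "0 0 0 0 0 0.003 1" --pt "0 0 0 0 0 0.003 1" --pt "0 0 0 0 0 0.002 1" --pt "0 0 0 0 0 0.002 1" --pt "0 0 0 0 0 0.002 1"

```text
time: 12.4
ee_pos: [0.5615, -0.0469, 0.1122]
eef_rot: [0.616, 0.787, 0.007, 0.002]
ft_force: [-11.2, 0.9, 25.2]
width: 0.0487
```

```bash
python3 -c "
from plan import *
show([.556,-.0465,.114]);level(14)"
```

```text
t 12.4 tcp [ 0.5615 -0.0469  0.1122] F [-11.2   0.9  25.2] T [0.28 2.53 0.01] w 0.0487 yaw_y 13.9 tilt 0.85 j7 0.39
tool shift [ 0.0017 -0.0052 -0.0019]
turn deg [ 0.78 -0.33 -0.12]
```

Down 9.8 mm with 25 N, near the stop, but there's a 5 mm lateral creep and 11 N side force. I'll correct that and ease the press first.

Emit:
send_rows --pt "0.4 0 0 0.0 -0.002 0.0 1" --pt "0.4 0 0 0.0 -0.002 0.0 1" --pt "0 0 0 0 -0.001 0.001 1" --pt "0 0 0 0 -0.001 0.001 1" --pt "0 0 0 0 -0.001 0.001 1" --pt "0 0 0 0 0 0.001 1" --pt "0 0 0 0 0 0.001 1" --pt "0 0 0 0 0 0.001 1" --pt "0 0 0 0 0 0.001 1" --pt "0 0 0 0 0 0.001 1"

```text
time: 13.4
ee_pos: [0.5578, -0.0463, 0.112]
eef_rot: [0.616, 0.788, 0.007, -0.001]
ft_force: [-2.6, 0.2, 10.0]
width: 0.0489
```

```bash
python3 -c "
from plan import *
show([.556,-.0465,.114]);level(14)"
```

```text
t 13.4 tcp [ 0.5578 -0.0463  0.112 ] F [-2.6  0.2 10. ] T [ 0.1   0.77 -0.01] w 0.0489 yaw_y 13.9 tilt 0.77 j7 0.39
tool shift [ 0.0003 -0.0018 -0.002 ]
turn deg [ 0.51 -0.58 -0.05]
```

10 N at 10 mm down, matching the spring. Now I'll twist anticlockwise (negative about tool z) while holding the press.

Emit:
send_rows --pt "0.3 -0.3 -3 0 -0.001 0.001 1" --pt "0 0 -5 0 -0.0005 0.001 1" --pt "0 0 -6 0 -0.0005 0.001 1" --pt "0 0 -6 0 0 0.001 1" --pt "0 0 -6 0 0 0.001 1" --pt "0 0 -6 0 0 0.001 1" --pt "0 0 -6 0 0 0.001 1" --pt "0 0 -6 0 0 0.001 1" --pt "0 0 -5 0 0 0.001 1" --pt "0 0 -3 0 0 0.001 1"

```text
time: 14.4
ee_pos: [0.5614, -0.0454, 0.1114]
eef_rot: [0.19, 0.982, 0.007, 0.007]
ft_force: [-5.1, 2.5, 14.9]
width: 0.049
```

```bash
python3 -c "
from plan import *
show([.556,-.0465,.113]);level(60)"
```

```text
t 14.4 tcp [ 0.5614 -0.0454  0.1114] F [-5.1  2.5 14.9] T [ 0.25  1.18 -0.06] w 0.049 yaw_y 68.1 tilt 1.06 j7 1.29
tool shift [ 0.0046 -0.003  -0.0017]
turn deg [0.92 0.53 8.06]
```

Emit:
send_rows --pt "0.5 0.3 0 0.002 -0.001 0.0005 1" --pt "0.4 0.2 0 0.002 -0.001 0.0005 1" --pt "0 0 -4 0.001 0 0.001 1" --pt "0 0 -5 0.001 0 0.001 1" --pt "0 0 -5 0.0005 0 0.001 1" --pt "0 0 -5 0.0005 0 0.001 1" --pt "0 0 -5 0.0005 0 0.001 1" --pt "0 0 -4 0.0005 0 0.001 1" --pt "0 0 -3 0 0 0.001 1" --pt "0 0 0 0 0 0.001 1"

```text
time: 15.4
ee_pos: [0.5613, -0.0438, 0.1128]
eef_rot: [-0.092, 0.996, 0.0, 0.011]
ft_force: [-4.4, 0.4, 10.8]
width: 0.0486
```

```bash
python3 - <<'E'
from plan import *
from bench import *
import cv2
show([.556,-.0465,.113]);level(102)
im,d=camera("side"); cv2.imwrite("pics/side5.png",im)
cv2.imwrite("pics/side5_crop.png",cv2.resize(im[150:235,205:300],None,fx=7,fy=7,interpolation=cv2.INTER_CUBIC))
E
```

```text
t 15.4 tcp [ 0.5613 -0.0438  0.1128] F [-4.4  0.4 10.8] T [ 0.13  1.05 -0.07] w 0.0486 yaw_y 100.5 tilt 1.22 j7 1.82
tool shift [ 0.0057 -0.0017 -0.0003]
turn deg [-0.11  1.22 -1.47]
```

View pics/side5_crop.png

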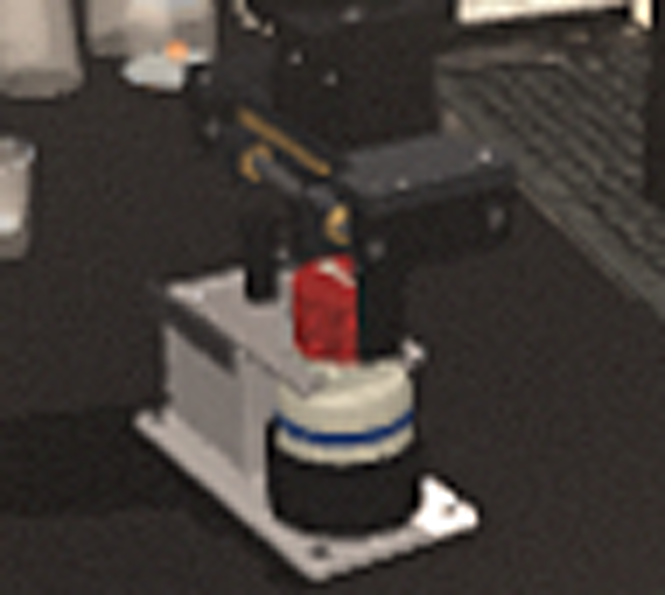

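The pointer line on the cap now points up-left in the side view (about (335,268) in the crop), so the cap turned with the gripper, by about 86°. I'll ease the press, recentre and start lifting.

Emit:
send_rows --pt "0 0.4 0 0.002 -0.0005 0 1" --pt "0 0.4 0 0.002 -0.0005 0 1" --pt "0 0.4 0 0.002 0 0 1" --pt "0 0 0 0.001 0 -0.001 1" --pt "0 0 0 0 0 -0.002 1" --pt "0 0 0 0 0 -0.003 1" --pt "0 0 0 0 0 -0.003 1" --pt "0 0 0 0 0 -0.003 1" --pt "0 0 0 0 0 0 1" --pt "0 0 0 0 0 0 1"

```text
time: 16.45
ee_pos: [0.5587, -0.0446, 0.1293]
eef_rot: [-0.092, 0.996, -0.0, 0.005]
ft_force: [0.2, 0.4, -0.7]
width: 0.0492
```

```bash
python3 -c "
from plan import *
show([.556,-.0465,.150]);level(100)"
```

```text
t 16.45 tcp [ 0.5587 -0.0446  0.1293] F [ 0.2  0.4 -0.7] T [ 0.21 -0.19 -0.01] w 0.0492 yaw_y 100.5 tilt 0.61 j7 1.81
tool shift [ 0.0028 -0.0013 -0.0207]
turn deg [-0.07  0.61  0.52]
```

Force is about 0 at 7 mm above the locked height, so the cap is free. Lifting straight up.

Emit:
send_rows --pt "0 0.3 0 0 0 -0.005 1" --pt "0 0 0 0 0 -0.007 1" --pt "0 0 0 0 0 -0.008 1" --pt "0 0 0 0 0 -0.008 1" --pt "0 0 0 0 0 -0.008 1" --pt "0 0 0 0 0 -0.008 1" --pt "0 0 0 0 0 -0.008 1" --pt "0 0 0 0 0 -0.006 1" --pt "0 0 0 0 0 -0.003 1" --pt "0 0 0 0 0 0 1"

```text
time: 17.45
ee_pos: [0.5582, -0.0451, 0.1962]
eef_rot: [-0.091, 0.996, -0.001, 0.002]
ft_force: [-0.3, -0.1, -0.5]
width: 0.0489
```

```bash
python3 -c "
from plan import *
show([.556,-.0465,.202]);level(100.5)"
```

```text
t 17.45 tcp [ 0.5582 -0.0451  0.1962] F [-0.3 -0.1 -0.5] T [ 0.03  0.02 -0.  ] w 0.0489 yaw_y 100.5 tilt 0.29 j7 1.8
tool shift [ 0.0024 -0.001  -0.0058]
turn deg [-0.09  0.27 -0.  ]
```

Emit:
send_rows --pt "0 0.3 0 0.001 0 -0.003 1" --pt "0 0 0 0 0 -0.002 1" --pt "0 0 0 0 0 0 1" --pt "0 0 0 0 0 0 1" --pt "0 0 0 0 0 0 1" --pt "0 0 0 0 0 0 1" --pt "0 0 0 0 0 0 1" --pt "0 0 0 0 0 0 1" --pt "0 0 0 0 0 0 1" --pt "0 0 0 0 0 0 1"

```text
time: 18.45
ee_pos: [0.5564, -0.0453, 0.2002]
eef_rot: [-0.091, 0.996, -0.001, -0.002]
ft_force: [-0.2, -0.6, -0.1]
width: 0.0493
```

```bash
python3 - <<'E'
from plan import *
from bench import *
from h import *
show([.556,-.0465,.202]);level(100.5)
for n in ["side","top"]:
    im,d=camera(n); cv2.imwrite(f"pics/{n}6.png",im); np.save(f"{n}0.npy",d)
    H,S,V=cv2.split(cv2.cvtColor(im,cv2.COLOR_BGR2HSV))
    red=((H<8)|(H>172))&(S>150)&(V>60); m=np.zeros_like(red); m[150:215,235:285]=1
    P,u,v=pts(n,red&m); P=P[(P[:,2]>.1)&(P[:,2]<.26)]
    if len(P): print(n,len(P),P.min(0).round(3),P.max(0).round(3))
    if n=="side":
        m[:]=0; m[175:200,225:262]=1
        P,u,v=pts(n,m&(im.max(2)<70)); k=(P[:,2]>.095)&(P[:,2]<.132)&(np.hypot(P[:,0]-.537,P[:,1]-.03)<.04); P=P[k]; print("knob",k.sum(),((P.min(0)+P.max(0))/2).round(4),P.min(0).round(3),P.max(0).round(3))
im=cv2.imread("pics/side6.png"); cv2.imwrite("pics/side6_crop.png",cv2.resize(im[145:235,205:300],None,fx=6.5,fy=6.5,interpolation=cv2.INTER_CUBIC))
im=cv2.imread("pics/top6.png"); cv2.imwrite("pics/top6_crop.png",cv2.resize(im[100:300,120:400],None,fx=2.8,fy=2.8,interpolation=cv2.INTER_CUBIC))
E
```

```text
t 18.45 tcp [ 0.5564 -0.0453  0.2002] F [-0.2 -0.6 -0.1] T [0.04 0.02 0.01] w 0.0493 yaw_y 100.5 tilt 0.21 j7 1.8
tool shift [ 0.0006 -0.0011 -0.0018]
turn deg [-0.08 -0.2  -0.01]
side 121 [ 0.53  -0.074  0.18 ] [ 0.565 -0.022  0.213]
knob 55 [0.5387 0.0294 0.1117] [0.528 0.019 0.095] [0.549 0.04  0.128]
```

View pics/side6_crop.png

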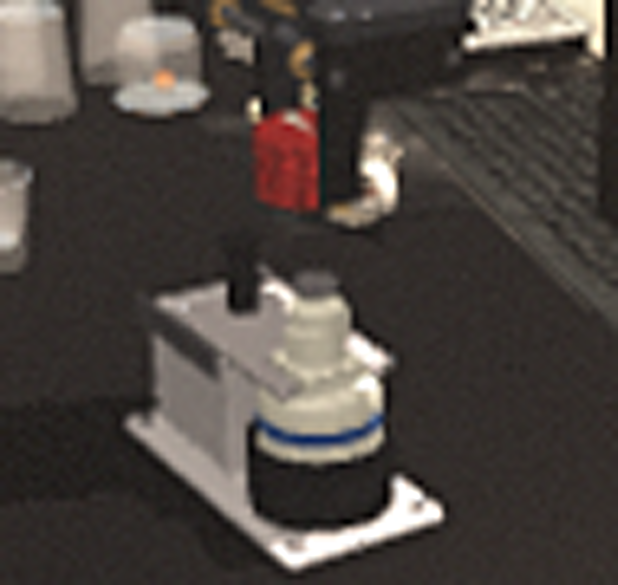

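View pics/top6_crop.png

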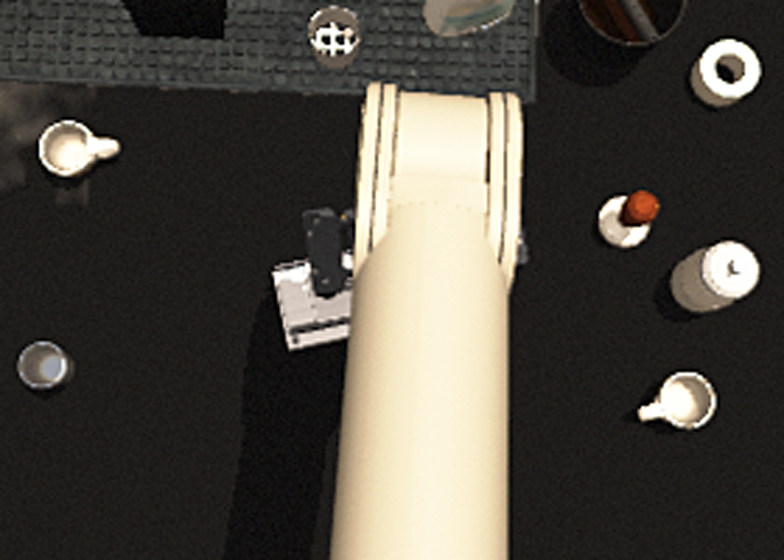

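The side view shows the cap level in the jaws at about (287,160) above the bare neck with its grey pad at (318,283), and the bottle upright in the stand with the fork home. The top view shows the cups, tamper and glass where they were. By depth, the cap spans z 0.180–0.213 (about 78 mm above where it sat), and the knob is 78 mm from the axis, i.e. home. Handing in.

```bash
python3 -c "
from plan import *
from bench import close_job
show(); print(close_job())"
```

```text
t 18.55 tcp [ 0.5564 -0.0452  0.2002] F [-0.1  0.3 -0.4] T [ 0.06 -0.03 -0.07] w 0.0488 yaw_y 100.5 tilt 0.21 j7 1.8
the job is handed in; nothing more can be done
None
```

The job is handed in at 18.55 s of the 45 s allowed. `close_job` gives no verdict, so this rests on my own checks.

**What I did:**
- I gripped the knob and pushed the slide about 44 mm, until it stopped.
- I gripped the cap at 45 N, pressed it down about 10 mm and turned it about 86° anticlockwise.
- I then lifted it straight up with almost no resistance.

**Last checks, all good:**
- **Cap:** held in the gripper (opening 49 mm), about 78 mm above where it sat and within about 2 mm of being over the neck. The gripper is tilted 0.2°.
- **Slide:** the knob is 78 mm from the well's axis, which is home, and the fork is round the collar in the side view.
- **Bottle and other things:** the bottle looks upright and seated. The cups, tamper and glass look unmoved in the top view; I judged those by eye and did not measure them.

**What went less than perfectly:**
- While pressing, the tool crept up to about 5 mm sideways, with readings of 25 N downwards and 11 N sideways. I eased the press to 10–15 N before turning and corrected the creep before and during the lift.
- While pushing the slide against its stop, the tool tilted by about 3°; I levelled it again before gripping the cap.

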